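# Check the interlock, load and start the decontamination tunnel

### The job

First check the door interlock: push the arm of the roller-lever switch over by hand until it clicks and let it spring back. Then stand every specimen jar upright in the tunnel's carriage, slide the carriage by its post all the way home under the hood, and only then trip the switch once more until it clicks and let it spring back, to start the cycle. The slide boxes must not go in: lay each one flat, label up, on the floor of the shallow black tray, at any time; leave the bottles and the beaker beyond the tunnel where they stand.

Things in the scene. Friction and masses are not known exactly. Their poses are not given: they have to be found in the camera images.
- tunnel: Fixed benchtop UV tunnel. Origin on the bench below the middle of the hood's open mouth; own +y runs along the rails into the hood. Base plate 130 mm wide (x), y = -420 to 260, 10 mm high. Hood over y = 0 to 250: amber sides at x = +-62 (6 thick), steel roof with underside at z = 140 and top at 160, lamp box to 184 mm, far end closed. Nothing is above y < 0, where the carriage is loaded.
- carriage (a joint): Steel carriage that slides along the tunnel's +y: 0 fully out, 0.30 m fully home against its stop (its near end is then flush with the hood mouth). Starts at 0 to 0.04. Stays where it is left; sliding takes 2 to 4 N. It is an open shallow tray, inside 90 mm (x) by 225 mm (y), with 20 mm high rims, 5 mm thick.
- carriage_floor (a point): Centre of the carriage's inner floor (28 mm above the bench), moves with it; z up, y along the rails into the hood (the long side). Rims rise 20 mm above this point. Three jars fit in a row along y, e.g. at y = -72, 0 and +72 mm.
- post_top (a point): Centre of the top of the carriage's upright round black handle post, 24 mm diameter, 80 mm tall, top 108 mm above the bench. The post stands 65 mm outside the carriage's outer (-y) end and stays outside the hood, 70 mm from its mouth, when the carriage is home.
- switch: Fixed interlock limit switch on a steel stand. Origin at the bench below the lever side; the housing (40 mm wide, up to 118 mm above the bench) stands behind at x = 6 to 50 mm; base plate 90 x 100 x 12 mm. Its lever swings in front of the housing, in the plane x about -2 to -19 mm, towards the switch's own +y.
- lever_pivot (a point): Lever's pivot, 100 mm above the bench; the axis is the switch's own x.
- roller (a point): Centre of the black roller (22 mm diameter, 12 mm wide) at the end of the 65 mm lever; moves with it. At rest it is 62 mm above the pivot and 19 mm to the switch's -y side (the lever leans 0.30 rad to -y). Push it towards the switch's +y, from its -y side.
- lever (a joint): Lever angle: 0 at rest, grows as the roller is pushed to the switch's +y. It clicks at 0.55 rad (roller about 35 mm along, leaning clearly to +y, 0.25 rad past upright); end stop at 0.80 rad. A spring returns it to 0 when let go; the push at the roller is about 1.5 to 5 N.
- tray: Fixed shallow black plastic tray, 150 (x) by 210 (y) mm, rims 15 mm high and 4 mm thick. Origin under its centre, y the long side.
- tray_in (a point): Centre of the tray's inner floor (4 mm above the bench). Two boxes fit side by side with their long sides along the tray's x, e.g. at y = -50 and +50 mm.
- jar1: Round specimen jar, clear glass with dark filling and white screw lid, 62 mm diameter, 72 mm tall, 0.1 to 0.2 kg, standing. Origin at the centre of its underside, z up its axis. Two or three jars in all.
- jar2: Round specimen jar, clear glass with dark filling and white screw lid, 62 mm diameter, 72 mm tall, 0.1 to 0.2 kg, standing. Origin at the centre of its underside, z up its axis. Two or three jars in all.
- jar3: Round specimen jar, clear glass with dark filling and white screw lid, 62 mm diameter, 72 mm tall, 0.1 to 0.2 kg, standing. Origin at the centre of its underside, z up its axis. Two or three jars in all.
- slidebox1: Grey plastic microscope-slide box, 100 (x) by 52 (y) by 45 (z) mm, 0.1 to 0.2 kg, with a paper label on top. Origin at the centre of its underside, z up. One or two boxes in all.
- slidebox2: Grey plastic microscope-slide box, 100 (x) by 52 (y) by 45 (z) mm, 0.1 to 0.2 kg, with a paper label on top. Origin at the centre of its underside, z up. One or two boxes in all.
- reagent_bottle: Bystander: amber reagent bottle, 72 mm diameter, 160 mm tall; origin at its underside.
- beaker: Bystander: glass beaker, 80 mm diameter, 100 mm tall; origin at its underside.
- flask: Bystander: white plastic bottle, 68 mm diameter, 130 mm tall; origin at its underside.
There are look-alikes about, which are no part of the job. What is shaped like the jar2 but yellow is not meant.

How it is judged:
By the outcome, as a careful person would: the job done as asked, in the order asked, and still so for the second after the job is handed in, with the robot touching nothing.
Of jar1, jar2, jar3 only 2 to 3 are there at a start; the rules pass over those that are not, and their reading is None.
Of slidebox1, slidebox2 only 1 to 2 are there at a start; the rules pass over those that are not, and their reading is None.
At some moment in a run one of jar1, jar2, jar3, slidebox1, slidebox2 may be knocked a few centimetres aside while the robot is not near it.
It also fails if it takes over 210 s, if anything falls off the work surface, if the arm or the gripper's body presses on something with over 40 N, if the wrist force passes 120 N, or if a joint passes its speed limit or range.

### The arm

A 6-joint arm with a two-finger parallel gripper is mounted at the origin on the work surface. World frame = base frame: x ahead of the robot, y to its left, z up, the work surface at z = 0. Lengths are in m, angles in rad, forces in N, time in s.
With the tool pointing down it reaches from about 0.325 to 0.85 m from the base axis. Payload 15.5 kg.
Tool frame: the origin (TCP) lies at the very end of the fingers, on their centre line; the grasp point (between the pads) lies 19 mm behind it; z points along the fingers, y is the line along which they close (so a half turn about z gives the same grasp; the last joint's range is limited). The gripper opens to 91 mm and grips with 3 to 60 N. Pads are 32 mm wide; open, the fingers measure 118 mm over their backs; the gripper's body (76 mm by 178 mm) begins 60 mm behind the grasp point.
Start: joints at [1.044, 0.494, 1.345, -0, 1.302, -0.096], TCP at [0.262, 0.568, 0.214] pointing down, gripper open.
Joint ranges: [-2.91, 2.91], [-0.82, 2.16], [0.22, 2.67], [-1.22, 4.37], [0.12, 2.79], [-3.08, 3.08]. Speed limits (rad/s): [1.89, 1.89, 2.57, 3.01, 3.01, 3.01].

### API

Orientations are given as a rotation vector (axis times angle).
In Python, from cell import monitor, cams, job gives the robot as it stands.
- The arm moves only by the shell command python3 -m crank 'ROWS' [FORCE]. ROWS is JSON, a list of rows, each an object with "grip": the opening, from 0 (shut) to 1 (fully open); "travel": the shift along the tool's x, y, z in mm, a list of three; "turn": the turn about the tool's z in degrees. In form: [{"grip": grip, "travel": [dx, dy, dz], "turn": turn}, ...]. A call has 1 to 12 rows; each row is the pose to reach, as a shift and turn from the pose commanded when the call began, along the tool's axes at that moment; what a row does not reach only later rows make up. A row lasts 1/10 s, in which the tool goes at most 50 mm and 8.59 degrees, less where a joint would pass 70% of its speed; a pose out of reach is approached as far as the arm can. A call with a gripper value outside its range is refused whole. The fingers move at their own pace and stop on an object; FORCE is the grip in N (left out, the last holds). Time passes only in rows, so rows that repeat a pose let the fingers close. It gives the time, the measured TCP pose, the force, the opening and the grip force at its end, in the units of the state.
- monitor.get_state(): the state, without advancing time (a new reading comes with each control period).
- cams.snapshot(name): name is "scene" or "top" or "wrist"; returns a dict with "frame" (480x640x3 uint8, red, green, blue), "K" (3x3 intrinsics, pixels), "R" (3x3) and "t" (3): a world point X has camera coordinates R X + t. Camera axes: x right, y down, z forward; pixel columns grow to the right and rows downward; lengths in m; the calibration is good to about 2 mm. A picture is of the moment at which its call begins. There is no depth.
- job.close_job(): hands the job in; it is judged then, once.
The state is a dict: "time_s": time; "joint_pos": joint angles; "qd": joint speeds; "effort": joint torques, N m; "position": TCP position; "eef_rot": TCP orientation; "wrist_force": force on the tool from outside, world axes, zero at the start; "torque": the same for the moment, N m; "grip_width": finger opening in m; "finger_force": force on a finger pad.
Only numpy, scipy, OpenCV 4.12 (cv2) and the standard library are available. Lean on these libraries where they do the work, as an engineer would, in place of code of your own. Each camera call takes 0.05 s, during which the arm holds its last target. There are 200 camera calls.

## Working session

There is one attempt and no reset: what is moved stays moved. The work goes in short steps, Python scripts to look and compute and a shell command to move; the robot and the scene stay as the last step left them, time stands still between calls to the robot, and variables do not carry over. Pictures are saved under pics/ and viewed, at most 17 in all, crops included, and the job is handed in when it is done.

```bash
ls; mkdir -p pics
python3 - <<'E'
from cell import monitor,cams
import cv2,json
s=monitor.get_state();print(s)
for n in("scene","top"):
    c=cams.snapshot(n);cv2.imwrite(f"pics/{n}0.png",c["frame"][:,:,::-1]);print(n,c["K"].tolist(),c["R"].tolist(),c["t"].tolist())
E
```

```text
pics
{'time_s': 0.0, 'joint_pos': array([ 1.04347691e+00,  4.94202494e-01,  1.34614175e+00, -3.20008621e-05,
        1.30248769e+00, -9.54989289e-02]), 'qd': array([-0.00047197,  0.00095856,  0.00035386,  0.00112028,  0.00223596,
       -0.00083782]), 'effort': array([ 1.50443997e-03, -8.78800964e+01, -3.81874895e+01,  7.11832219e-02,
        5.30361012e-02, -2.41420421e-04]), 'position': array([0.26139006, 0.56729155, 0.21332266]), 'eef_rot': array([-6.72955998e-01, -3.06831060e+00,  1.86766491e-03]), 'wrist_force': array([-0.527585  , -0.3709665 , -0.24718544]), 'torque': array([ 0.02721546, -0.00388407,  0.00612967]), 'finger_force': 0.0, 'grip_width': 0.09118555027913908}
scene [[503.42608818435394, 0.0, 320.76903312002725], [0.0, 503.42608818435394, 236.10755113395155], [0.0, 0.0, 1.0]] [[0.5272636153286192, 0.8496849271089977, -0.005348326314949596], [0.4540809263978438, -0.28708447303140344, -0.8434411761503925], [-0.7181946757198008, 0.4422872708863085, -0.5371949160031875]] [-0.2707638863833206, -0.13836960838223905, 1.4093995251761968]
top [[561.6572619372372, 0.0, 318.41610629339937], [0.0, 561.6572619372372, 235.1763173389258], [0.0, 0.0, 1.0]] [[-0.02513526800770786, -0.9996749269155816, -0.004273031535948299], [-0.9988978062870085, 0.02528476300438664, -0.03954558578165505], [0.03964077316580659, 0.0032743329303102577, -0.9992086307907266]] [0.018209757887806207, 0.49518500802699617, 1.3492141656873582]
```

View pics/scene0.png

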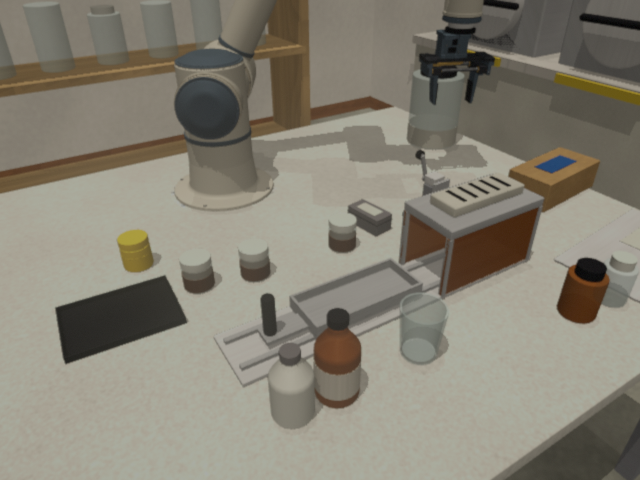

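View pics/top0.png

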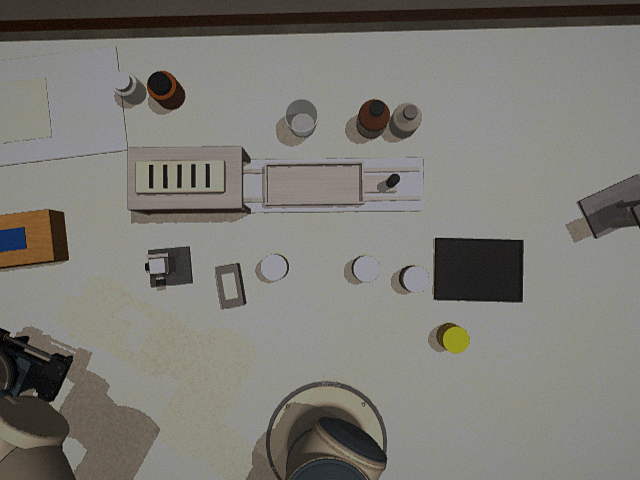

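Scene: white-lidded jars at top-view (273,268), (365,268) and (413,279), and a yellow look-alike at (453,339). There is one grey slide box at (230,286), the switch at (165,266), the post at (392,181) and the tray at (479,270). Next: close crops of the switch/box area and the grey thing at (608,205).

```bash
cat > h.py <<'E'
import numpy as np,cv2
from cell import monitor,cams
def p2w(c,u,v,z):
    d=c["R"].T@np.linalg.inv(c["K"])@[u,v,1.]; o=-c["R"].T@c["t"]
    return o+d*(z-o[2])/d[2]
def w2p(c,X):
    q=c["K"]@(c["R"]@np.array(X)+c["t"]); return q[:2]/q[2]
def snap(n,f=None):
    c=cams.snapshot(n)
    if f: cv2.imwrite(f"pics/{f}.png",c["frame"][:,:,::-1])
    return c
def tool():
    s=monitor.get_state(); R=cv2.Rodrigues(np.array(s["eef_rot"]))[0]; return s["position"],R,s
def go(X,yaw=None):
    """shift (mm, tool axes) to TCP world X; yaw = wanted world angle of closing line (deg)"""
    p,R,s=tool(); print("t",round(s["time_s"],1),"tcp",np.round(p,4),"w",round(s["grip_width"],4),"F",np.round(s["wrist_force"],1),"j6",round(s["joint_pos"][5],2))
    print("travel",np.round(R.T@(np.array(X)-p)*1000,1))
    a=np.degrees(np.arctan2(R[1,1],R[0,1])); print("yawline",round(a,1), "turn",None if yaw is None else round(-((yaw-a+90)%180-90),1))
E
python3 - <<'E'
import cv2,numpy as np
a=cv2.imread("pics/top0.png");b=cv2.imread("pics/scene0.png")
r=lambda i,f:cv2.resize(i,None,fx=f,fy=f,interpolation=cv2.INTER_CUBIC)
A=r(a[235:315,130:290],5)  # 800x400
B=r(b[140:240,330:460],2); C=r(a[170:250,560:640],2.5)
cv=np.zeros((600,800,3),np.uint8);cv[:400]=A;cv[400:600,:260]=B;cv[400:600,300:500]=C
cv2.imwrite("pics/c1.png",cv)
cv2.imwrite("pics/c2.png",r(a[140:310,240:440],4)[:600])
E
```

```text
(no output)
```

View pics/c1.png

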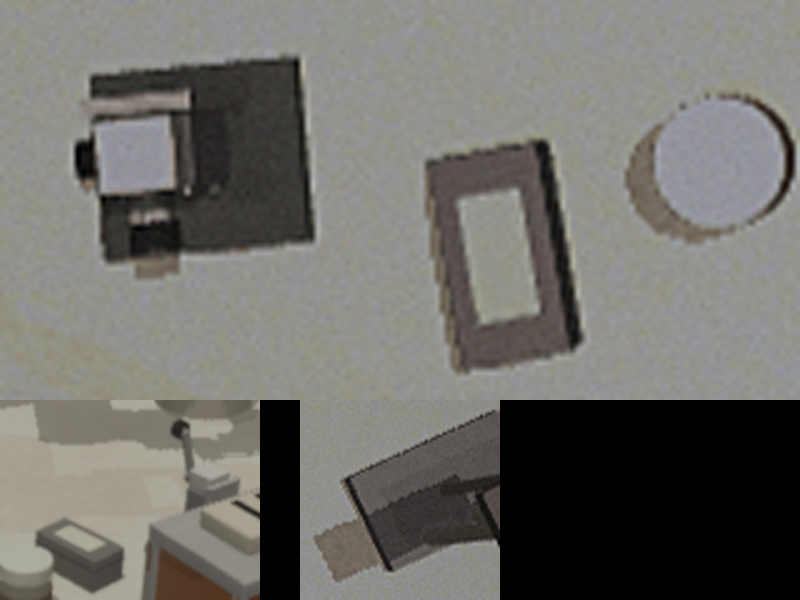

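View pics/c2.png

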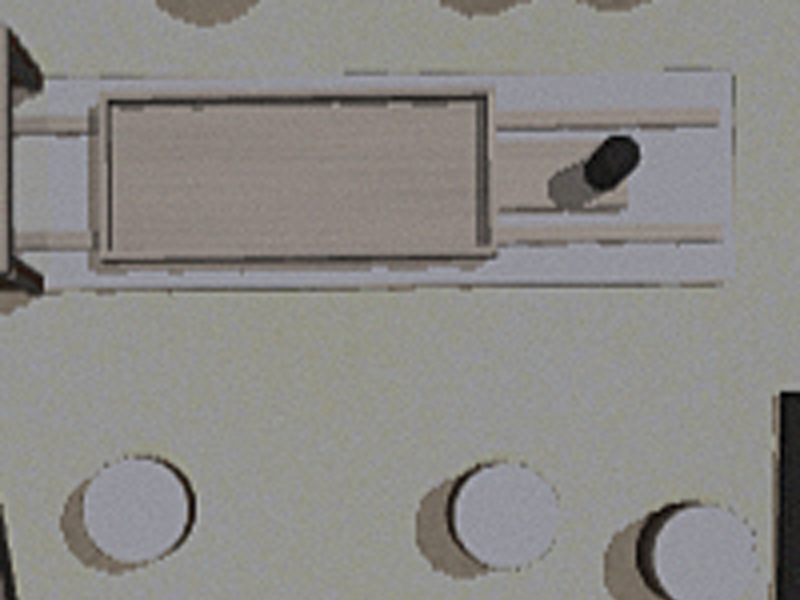

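```bash
cat > m.py <<'E'
from h import *
import pickle
T=snap("top");S=snap("scene")
pickle.dump((T,S),open("cams.pkl","wb"))
def tri(a,b):
    A=[];B=[]
    for c,(u,v) in((T,a),(S,b)):
        P=c["K"]@np.c_[c["R"],c["t"]]; A+= [u*P[2]-P[0],v*P[2]-P[1]]
    A=np.array(A);X=np.linalg.lstsq(A[:,:3],-A[:,3],rcond=None)[0];return X
for n,a in(("A",(147,267)),("B",(161,282))):
    X=tri(a,(420,154.5));print(n,X.round(4),w2p(T,X),w2p(S,X))
c1=lambda u,v:(130+u/5,235+v/5)
c2=lambda u,v:(240+u/4,140+v/4)
for u,v in((92,75),(298,58),(313,240),(106,262)):print("plate",p2w(T,*c1(u,v),.012).round(4))
for u,v in((98,120),(168,115),(175,190),(102,195)):print("house",p2w(T,*c1(u,v),.118).round(4))
for u,v in((428,160),(540,140),(580,347),(462,372)):print("box45",p2w(T,*c1(u,v),.045).round(4))
for u,v in((458,195),(522,187),(540,315),(477,326)):print("label",p2w(T,*c1(u,v),.045).round(4))
print("jar1",p2w(T,*c1(720,162),.072).round(4))
print("jar2",p2w(T,*c2(506,515),.072).round(4),"jar3",p2w(T,*c2(703,553),.072).round(4),"jar1",p2w(T,*c2(138,509),.072).round(4))
for u,v in((103,95),(493,90),(495,258),(100,262)):print("carr48",p2w(T,*c2(u,v),.048).round(4))
print("post",p2w(T,*c2(615,158),.108).round(4))
for u,v in((735,70),(735,287)):print("base",p2w(T,*c2(u,v),.01).round(4))
for u,v in((434,238),(523,240),(522,302),(433,300)):print("tray",p2w(T,u,v,.015).round(4))
E
python3 m.py
```

```text
A [0.4194 0.3581 0.1697] [153.74581351 272.0458197 ] [429.45148441 153.07849528]
B [0.3984 0.3465 0.161 ] [160.4876558 281.6041988] [419.27838434 154.5778916 ]
plate [0.47   0.4173 0.012 ]
plate [0.4757 0.3176 0.012 ]
plate [0.3878 0.3117 0.012 ]
plate [0.3797 0.4117 0.012 ]
house [0.4476 0.3824 0.118 ]
house [0.4491 0.3512 0.118 ]
house [0.4157 0.3485 0.118 ]
house [0.4143 0.381  0.118 ]
box45 [0.4253 0.2494 0.045 ]
box45 [0.4334 0.1965 0.045 ]
box45 [0.3359 0.1796 0.045 ]
box45 [0.3255 0.2352 0.045 ]
label [0.4085 0.2356 0.045 ]
label [0.4115 0.2054 0.045 ]
label [0.3513 0.1981 0.045 ]
label [0.3469 0.2278 0.045 ]
jar1 [0.4213 0.1097 0.072 ]
jar2 [ 0.4129 -0.1032  0.072 ] jar3 [ 0.3882 -0.2158  0.072 ] jar1 [0.4216 0.1085 0.072 ]
carr48 [0.6661 0.1258 0.048 ]
carr48 [ 0.6631 -0.1046  0.048 ]
carr48 [ 0.5636 -0.103   0.048 ]
carr48 [0.5672 0.1297 0.048 ]
post [ 0.6128 -0.1674  0.108 ]
base [ 0.6779 -0.255   0.01  ]
base [ 0.5458 -0.2507  0.01  ]
tray [ 0.4814 -0.2724  0.015 ]
tray [ 0.4712 -0.4861  0.015 ]
tray [ 0.3228 -0.4778  0.015 ]
tray [ 0.3328 -0.265   0.015 ]
```

The roller resolves to candidate B at (0.398, 0.347, 0.161), matching its stated height. The grey thing at (608,205) is a larger translucent slab, so not one of ours. Next: the bystander clearances and the first move.

Run:
```python
from h import *
import pickle;T,S=pickle.load(open("cams.pkl","rb"))
print("bottle",p2w(T,376,106,.16),"flask",p2w(T,409,112,.13),"beaker rim",p2w(T,301,114,.1))
go([.397,.275,.22],93.5)
```

```text
bottle [ 0.76693158 -0.12680368  0.16      ] flask [ 0.7596158  -0.20290515  0.13      ] beaker rim [0.7691804  0.03814926 0.1       ]
t 0.2 tcp [0.2615 0.5674 0.2136] w 0.0911 F [-0.6 -0.6  0.2] j6 -0.1
travel [-245.5 -208.9   -6.3]
yawline 65.3 turn -28.2
```

```bash
python3 -m crank '[{"grip":0,"travel":[-60,-52,-6],"turn":-7},{"grip":0,"travel":[-120,-104,-6],"turn":-14},{"grip":0,"travel":[-180,-156,-6],"turn":-21},{"grip":0,"travel":[-245,-209,-6],"turn":-28},{"grip":0,"travel":[-245,-209,-6],"turn":-28},{"grip":0,"travel":[-245,-209,-6],"turn":-28},{"grip":0,"travel":[-245,-209,-6],"turn":-28},{"grip":0,"travel":[-245,-209,-6],"turn":-28},{"grip":0,"travel":[-245,-209,-6],"turn":-28},{"grip":0,"travel":[-245,-209,-6],"turn":-28},{"grip":0,"travel":[-245,-209,-6],"turn":-28}]' 20
python3 - <<'E'
from h import *
go([.397,.275,.148],93.5)
snap("top","top1")
E
```

```text
time_s: 1.3
position: [0.3962, 0.2761, 0.2199]
eef_rot: [0.091, -3.14, -0.0]
wrist_force: [0.5, -0.6, -0.3]
grip_width: 0.0062
finger_force: 0.0
t 1.3 tcp [0.3962 0.2761 0.2199] w 0.0062 F [ 0.5 -0.6 -0.3] j6 -1.14
travel [-0.7 -1.1 71.9]
yawline 93.3 turn -0.2
```

View pics/top1.png

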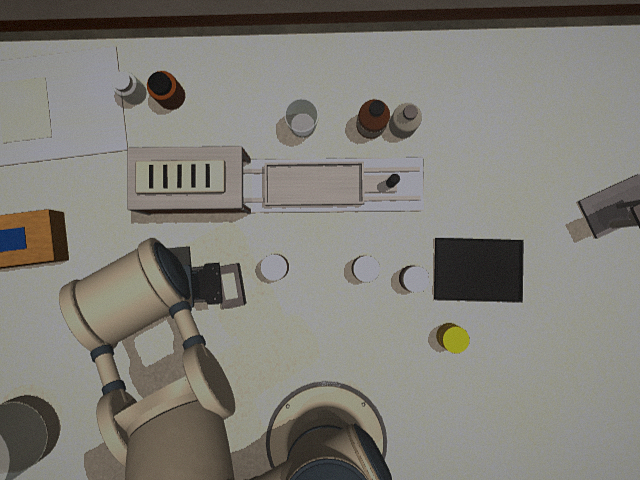

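Only the known objects are visible: jars at (273,268), (365,268), (413,279), one slide box under the gripper, and nothing new where the arm had been. Next I lower beside the roller and push.

```bash
python3 -m crank '[{"grip":0,"travel":[0,-5,36],"turn":0},{"grip":0,"travel":[0,-5,72],"turn":0},{"grip":0,"travel":[0,10,72],"turn":0},{"grip":0,"travel":[0,25,72],"turn":0},{"grip":0,"travel":[0,38,72],"turn":0},{"grip":0,"travel":[0,50,72],"turn":0},{"grip":0,"travel":[0,60,72],"turn":0},{"grip":0,"travel":[0,70,72],"turn":0},{"grip":0,"travel":[0,80,72],"turn":0},{"grip":0,"travel":[0,85,72],"turn":0},{"grip":0,"travel":[0,85,72],"turn":0}]'
python3 - <<'E'
from h import *
import pickle
c=snap("scene"); f=c["frame"][:,:,::-1]
a=cv2.resize(f[110:230,380:500],None,fx=5,fy=5);w=snap("wrist")["frame"][:,:,::-1]
cv2.imwrite("pics/s2.png",a)
go([0.4,.36,.148])
E
```

```text
time_s: 2.45
position: [0.3917, 0.3606, 0.1479]
eef_rot: [0.09, -3.14, 0.0]
wrist_force: [0.5, -3.3, 3.6]
grip_width: 0.0004
finger_force: 1.8
t 2.5 tcp [0.3918 0.36   0.1479] w 0.0005 F [-0.  -3.7  2.8] j6 -1.0
travel [-8.2 -0.4 -0.1]
yawline 93.3 turn None
```

View pics/s2.png

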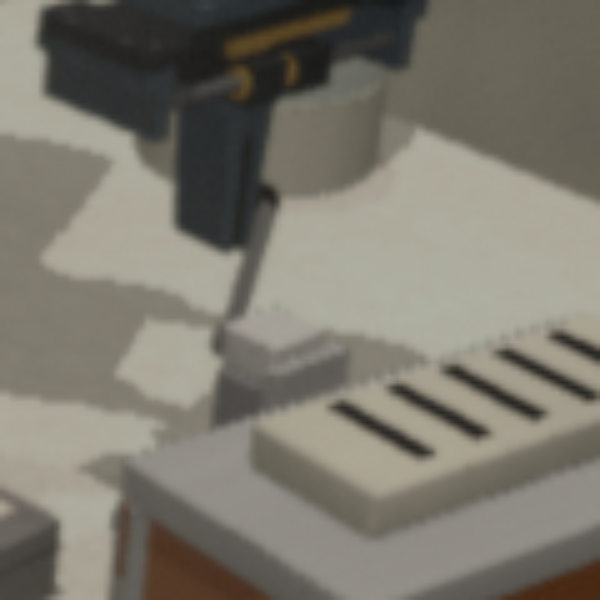

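The lever leans clearly to +y. The grip closed slightly more than assumed, so I push 5 mm further for margin, then back off.

```bash
python3 -m crank '[{"grip":0,"travel":[0,3,0],"turn":0},{"grip":0,"travel":[0,6,0],"turn":0},{"grip":0,"travel":[0,6,0],"turn":0},{"grip":0,"travel":[0,6,0],"turn":0}]'
python3 - <<'E'
from h import *
import pickle
c=snap("scene","s3"); P=np.array([.3975,.3655,.1])
for a in (0,.55,.65,.75):
    th=a-.3; print(a,w2p(c,P+[-.065*np.sin(th)*.06,.065*np.sin(th),.065*np.cos(th)]).round(1), w2p(c,P).round(1))
E
python3 -m crank '[{"grip":0,"travel":[0,-15,0],"turn":0},{"grip":0,"travel":[0,-35,0],"turn":0},{"grip":0,"travel":[0,-55,0],"turn":0},{"grip":0,"travel":[0,-75,0],"turn":0},{"grip":0,"travel":[0,-95,0],"turn":0},{"grip":0,"travel":[0,-95,-40],"turn":0},{"grip":0,"travel":[0,-95,-60],"turn":0},{"grip":0,"travel":[0,-95,-60],"turn":0}]'
python3 - <<'E'
from h import *
go([.38,.215,.12],100)
a=snap("scene")["frame"][110:230,380:500,::-1]
b=cv2.imread("pics/s3.png")[110:230,380:500]
cv2.imwrite("pics/s4.png",cv2.resize(np.hstack([b,a]),None,fx=3.3,fy=3.3))
E
```

```text
time_s: 2.95
position: [0.3913, 0.3659, 0.1477]
eef_rot: [0.089, -3.14, 0.001]
wrist_force: [1.8, -4.5, -2.7]
grip_width: 0.0008
finger_force: 2.1
0 [419.3 154.2] [422.5 176. ]
0.55 [430.  150.4] [422.5 176. ]
0.65 [431.8 150.5] [422.5 176. ]
0.75 [433.4 150.9] [422.5 176. ]
time_s: 3.8
position: [0.3984, 0.2714, 0.2107]
eef_rot: [-0.088, 3.135, 0.005]
wrist_force: [0.8, -0.3, -1.1]
grip_width: 0.0007
finger_force: 0.0
t 3.8 tcp [0.3984 0.2714 0.2107] w 0.0007 F [ 0.8 -0.3 -1.1] j6 -1.15
travel [ 22.1 -55.6  90.5]
yawline 93.2 turn -6.8
```

View pics/s4.png

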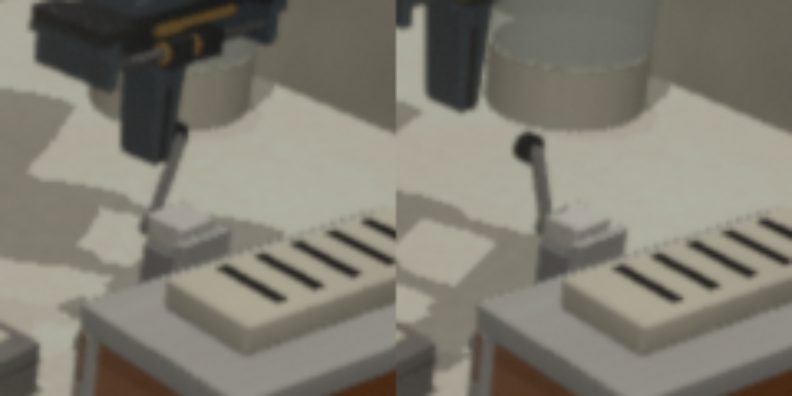

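The left frame shows the lever well past the click (roller at about (434,149), roughly 0.75 rad) and the right shows it back at rest. Next: the slide box.

```bash
python3 -m crank '[{"grip":1,"travel":[10,-28,0],"turn":-4},{"grip":1,"travel":[20,-56,10],"turn":-4},{"grip":1,"travel":[20,-56,60],"turn":-4},{"grip":1,"travel":[20,-56,90],"turn":-4},{"grip":1,"travel":[20,-56,90],"turn":-4},{"grip":1,"travel":[20,-56,90],"turn":-4}]' 20
python3 - <<'E'
from h import *
go([.38,.2155,.010],97.5)
c=snap("wrist","w1"); print(w2p(c,[.38,.2155,.045]))
E
```

```text
time_s: 4.45
position: [0.3797, 0.214, 0.118]
eef_rot: [0.199, -3.134, 0.001]
wrist_force: [0.5, 0.4, 0.3]
grip_width: 0.0457
finger_force: 0.0
t 4.5 tcp [0.3797 0.214  0.118 ] w 0.0457 F [0.5 0.4 0.3] j6 -1.32
travel [ -0.6   1.4 108. ]
yawline 97.3 turn -0.2
[323.46832586 254.23280273]
```

View pics/w1.png

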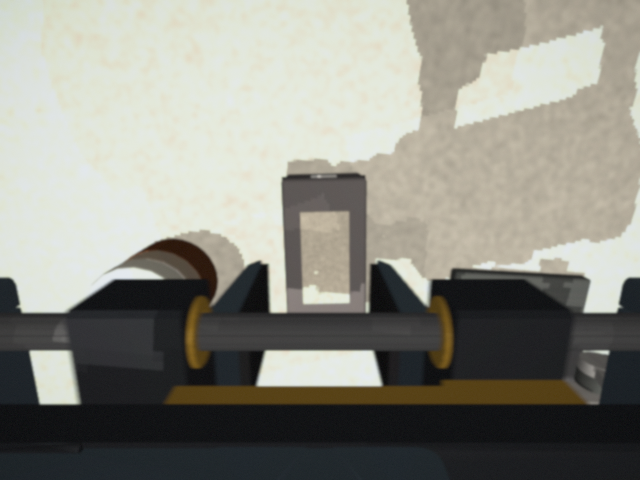

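The box is square to the jaws, with its label centre at (325,257) against a predicted (323,254). Descend and grip.

```bash
python3 -m crank '[{"grip":1,"travel":[0,0,0],"turn":0},{"grip":1,"travel":[0,1,10],"turn":0},{"grip":1,"travel":[0,1,35],"turn":0},{"grip":1,"travel":[0,1,70],"turn":0},{"grip":1,"travel":[0,1,95],"turn":0},{"grip":1,"travel":[0,1,107],"turn":0},{"grip":1,"travel":[0,1,107],"turn":0},{"grip":0.3,"travel":[0,1,107],"turn":0},{"grip":0.3,"travel":[0,1,107],"turn":0},{"grip":0.3,"travel":[0,1,107],"turn":0},{"grip":0.3,"travel":[0,1,107],"turn":0},{"grip":0.3,"travel":[0,1,107],"turn":0}]' 25
python3 -m crank '[{"grip":0.3,"travel":[0,0,0],"turn":0},{"grip":0.3,"travel":[0,0,-20],"turn":0},{"grip":0.3,"travel":[0,0,-60],"turn":0},{"grip":0.3,"travel":[0,0,-100],"turn":0},{"grip":0.3,"travel":[0,0,-110],"turn":0},{"grip":0.3,"travel":[0,0,-110],"turn":0}]'
python3 - <<'E'
from h import *
go([.402+.0024, -.325,.12],87.3)
E
```

```text
time_s: 5.7
position: [0.3802, 0.2154, 0.0113]
eef_rot: [-0.199, 3.134, 0.001]
wrist_force: [-0.2, 2.4, 3.5]
grip_width: 0.054
finger_force: 1.3
time_s: 6.3
position: [0.3807, 0.2156, 0.122]
eef_rot: [-0.199, 3.132, 0.002]
wrist_force: [0.1, -0.6, -2.9]
grip_width: 0.052
finger_force: 24.9
t 6.3 tcp [0.3807 0.2156 0.122 ] w 0.052 F [ 0.1 -0.6 -2.9] j6 -1.32
travel [  44.8 -539.2    1.5]
yawline 97.3 turn 10.0
```

```bash
python3 -m crank '[{"grip":0.3,"travel":[2,-25,0],"turn":1},{"grip":0.3,"travel":[6,-70,0],"turn":2},{"grip":0.3,"travel":[10,-120,0],"turn":3},{"grip":0.3,"travel":[14,-170,0],"turn":4},{"grip":0.3,"travel":[19,-220,0],"turn":5},{"grip":0.3,"travel":[23,-270,0],"turn":6},{"grip":0.3,"travel":[27,-320,0],"turn":7},{"grip":0.3,"travel":[31,-370,0],"turn":8},{"grip":0.3,"travel":[35,-420,0],"turn":9},{"grip":0.3,"travel":[39,-465,0],"turn":10},{"grip":0.3,"travel":[43,-505,0],"turn":10},{"grip":0.3,"travel":[45,-525,0],"turn":10}]'
python3 -m crank '[{"grip":0.3,"travel":[0,-14,0],"turn":0},{"grip":0.3,"travel":[0,-14,0],"turn":0},{"grip":0.3,"travel":[0,-14,0],"turn":0},{"grip":0.3,"travel":[0,-14,0],"turn":0}]'
python3 - <<'E'
from h import *
go([.402+.0024, -.325,.0155],87.3)
E
```

```text
time_s: 7.5
position: [0.401, -0.3141, 0.1189]
eef_rot: [-0.078, -3.139, -0.001]
wrist_force: [0.5, 1.2, -1.8]
grip_width: 0.0521
finger_force: 24.9
time_s: 7.9
position: [0.4008, -0.3237, 0.1206]
eef_rot: [-0.073, -3.14, -0.001]
wrist_force: [-0.5, -0.3, -2.0]
grip_width: 0.0516
finger_force: 24.9
t 7.9 tcp [ 0.4008 -0.3237  0.1206] w 0.0516 F [-0.5 -0.3 -2. ] j6 -2.32
travel [ -3.7  -1.2 105.1]
yawline 87.3 turn 0.0
```

```bash
python3 -m crank '[{"grip":0.3,"travel":[-3,-1,30],"turn":0},{"grip":0.3,"travel":[-3,-1,65],"turn":0},{"grip":0.3,"travel":[-3,-1,90],"turn":0},{"grip":0.3,"travel":[-3,-1,100],"turn":0},{"grip":0.3,"travel":[-3,-1,105],"turn":0},{"grip":0.3,"travel":[-3,-1,105],"turn":0},{"grip":0.3,"travel":[-3,-1,105],"turn":0},{"grip":0.75,"travel":[-3,-1,105],"turn":0},{"grip":0.75,"travel":[-3,-1,105],"turn":0},{"grip":0.75,"travel":[-3,-1,105],"turn":0},{"grip":0.75,"travel":[-3,-1,105],"turn":0}]'
python3 -m crank '[{"grip":0.75,"travel":[0,0,-20],"turn":0},{"grip":0.75,"travel":[0,0,-60],"turn":0},{"grip":1,"travel":[0,0,-100],"turn":0},{"grip":1,"travel":[0,0,-130],"turn":0},{"grip":1,"travel":[0,0,-130],"turn":0},{"grip":1,"travel":[0,80,-130],"turn":0},{"grip":1,"travel":[0,80,-130],"turn":0},{"grip":1,"travel":[0,80,-130],"turn":0}]'
python3 - <<'E'
from h import *
snap("top","t3")
go([.388,-.216,.14],0)
E
```

```text
time_s: 9.0
position: [0.404, -0.3265, 0.0161]
eef_rot: [0.075, 3.14, -0.0]
wrist_force: [0.8, -0.4, -0.2]
grip_width: 0.068
finger_force: 0.0
time_s: 9.8
position: [0.4066, -0.2429, 0.1452]
eef_rot: [-0.072, -3.139, -0.003]
wrist_force: [0.1, -0.0, 0.4]
grip_width: 0.0913
finger_force: 0.0
t 9.8 tcp [ 0.4073 -0.2448  0.1454] w 0.0912 F [ 0.  -0.1 -0.1] j6 -2.19
travel [20.6 27.9  5.4]
yawline 87.4 turn 87.4
```

View pics/t3.png

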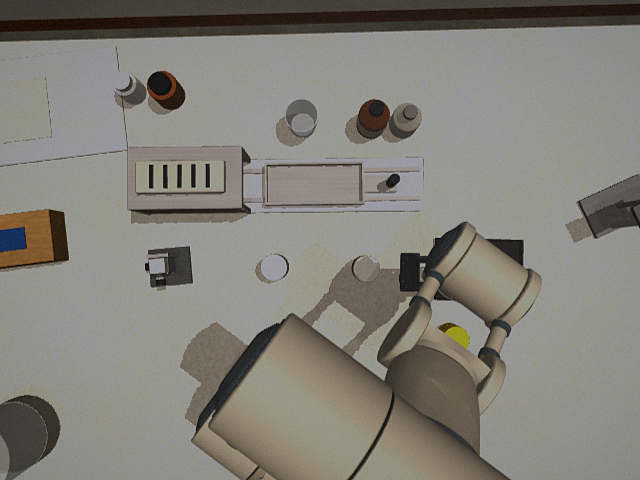

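Box in the tray; jars at (273,268) and (365,268) are unmoved, and jar3 is hidden under the gripper. Next I turn the jaws to close along x over jar3 and look again.

```bash
python3 -m crank '[{"grip":1,"travel":[10,14,5],"turn":8},{"grip":1,"travel":[20,28,5],"turn":16},{"grip":1,"travel":[20,28,5],"turn":24},{"grip":1,"travel":[20,28,5],"turn":32},{"grip":1,"travel":[20,28,5],"turn":40},{"grip":1,"travel":[20,28,5],"turn":48},{"grip":1,"travel":[20,28,5],"turn":56},{"grip":1,"travel":[20,28,5],"turn":64},{"grip":1,"travel":[20,28,5],"turn":72},{"grip":1,"travel":[20,28,5],"turn":80},{"grip":1,"travel":[20,28,5],"turn":87},{"grip":1,"travel":[20,28,5],"turn":87}]'
python3 - <<'E'
from h import *
c=snap("wrist","w3");X=np.array([.388,-.216,.072]);print(w2p(c,X),w2p(c,X+[.02,0,0]),w2p(c,X+[0,.02,0]))
go([.388,-.216,.045],0)
E
```

```text
time_s: 11.05
position: [0.3891, -0.2183, 0.1405]
eef_rot: [-2.22, -2.223, 0.0]
wrist_force: [0.2, -0.3, 0.0]
grip_width: 0.0916
finger_force: 0.0
[317.18161932 249.18172141] [349.52337307 249.19520369] [317.16406395 217.33467083]
t 11.1 tcp [ 0.3891 -0.2182  0.1406] w 0.0907 F [0.3 0.2 0.8] j6 -0.65
travel [ 2.2 -1.1 95.6]
yawline 0.4 turn 0.4
```

View pics/w3.png

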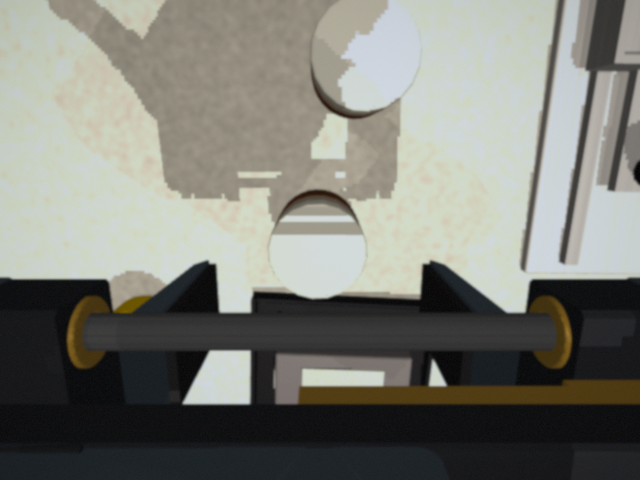

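The jar's white lid is centred at (317,250), as predicted, and the box sits in the tray below. Grip the jar.

```bash
python3 -m crank '[{"grip":1,"travel":[2,-1,25],"turn":0},{"grip":1,"travel":[2,-1,60],"turn":0},{"grip":1,"travel":[2,-1,95],"turn":0},{"grip":1,"travel":[2,-1,108],"turn":0},{"grip":1,"travel":[2,-1,108],"turn":0},{"grip":0.4,"travel":[2,-1,108],"turn":0},{"grip":0.4,"travel":[2,-1,108],"turn":0},{"grip":0.4,"travel":[2,-1,108],"turn":0},{"grip":0.4,"travel":[2,-1,108],"turn":0},{"grip":0.4,"travel":[2,-1,108],"turn":0}]' 20
python3 -m crank '[{"grip":0.4,"travel":[0,0,-20],"turn":0},{"grip":0.4,"travel":[0,0,-60],"turn":0},{"grip":0.4,"travel":[0,0,-90],"turn":0},{"grip":0.4,"travel":[0,0,-90],"turn":0}]'
python3 - <<'E'
from h import *
go([.6145-.001,.012-.0735,.125],-.8)
E
```

```text
time_s: 12.1
position: [0.3884, -0.2158, 0.0335]
eef_rot: [2.215, 2.226, 0.0]
wrist_force: [0.1, 0.7, 10.2]
grip_width: 0.0619
finger_force: 20.0
time_s: 12.5
position: [0.3896, -0.2166, 0.1262]
eef_rot: [2.212, 2.223, 0.001]
wrist_force: [0.8, -0.4, -2.0]
grip_width: 0.0616
finger_force: 20.0
t 12.5 tcp [ 0.3896 -0.2166  0.1262] w 0.0616 F [ 0.8 -0.4 -2. ] j6 -0.65
travel [154.  224.6   1.7]
yawline 0.3 turn 1.1
```

```bash
python3 -m crank '[{"grip":0.4,"travel":[12,18,0],"turn":0},{"grip":0.4,"travel":[35,50,0],"turn":0},{"grip":0.4,"travel":[60,88,0],"turn":1},{"grip":0.4,"travel":[85,124,0],"turn":1},{"grip":0.4,"travel":[110,160,0],"turn":1},{"grip":0.4,"travel":[133,195,0],"turn":1},{"grip":0.4,"travel":[146,213,0],"turn":1},{"grip":0.4,"travel":[154,225,0],"turn":1},{"grip":0.4,"travel":[154,225,0],"turn":1},{"grip":0.4,"travel":[154,225,0],"turn":1}]'
python3 - <<'E'
from h import *
go([.6135,.012-.0735,.0625],-.8)
E
```

```text
time_s: 13.5
position: [0.6114, -0.0609, 0.1223]
eef_rot: [-2.235, -2.206, 0.002]
wrist_force: [-0.8, -0.8, -2.5]
grip_width: 0.0612
finger_force: 20.0
t 13.5 tcp [ 0.6114 -0.0609  0.1223] w 0.0612 F [-0.8 -0.8 -2.5] j6 -0.18
travel [-0.6  2.2 59.8]
yawline -0.7 turn 0.1
```

```bash
python3 -m crank '[{"grip":0.4,"travel":[0,2,20],"turn":0},{"grip":0.4,"travel":[0,2,40],"turn":0},{"grip":0.4,"travel":[0,2,50],"turn":0},{"grip":0.4,"travel":[0,2,56],"turn":0},{"grip":0.4,"travel":[0,2,60],"turn":0},{"grip":0.4,"travel":[0,2,60],"turn":0},{"grip":0.4,"travel":[0,2,60],"turn":0},{"grip":0.85,"travel":[0,2,60],"turn":0},{"grip":0.85,"travel":[0,2,60],"turn":0},{"grip":0.85,"travel":[0,2,60],"turn":0}]'
python3 -m crank '[{"grip":0.9,"travel":[0,0,-15],"turn":0},{"grip":1,"travel":[0,0,-50],"turn":0},{"grip":1,"travel":[0,0,-80],"turn":0},{"grip":1,"travel":[-20,-50,-80],"turn":0},{"grip":1,"travel":[-30,-100,-80],"turn":0},{"grip":1,"travel":[-38,-150,-80],"turn":0},{"grip":1,"travel":[-42,-190,-80],"turn":0},{"grip":1,"travel":[-42,-201,-80],"turn":0},{"grip":1,"travel":[-42,-201,-80],"turn":0},{"grip":1,"travel":[-42,-201,-80],"turn":0}]'
python3 - <<'E'
from h import *
c=snap("wrist");X=np.array([.413,-.103,.072]);print(w2p(c,X)); a=c["frame"][:,:,::-1]
b=snap("scene")["frame"][:,:,::-1][180:380,200:460]
cv2.imwrite("pics/w4.png",np.vstack([cv2.resize(a,(400,300)),cv2.resize(b,(400,300))]))
go([.413,-.103,.032],0)
E
```

```text
time_s: 14.5
position: [0.6146, -0.0605, 0.0633]
eef_rot: [2.235, 2.207, 0.001]
wrist_force: [-0.7, 0.1, -0.2]
grip_width: 0.0772
finger_force: 0.0
time_s: 15.5
position: [0.4142, -0.1003, 0.1433]
eef_rot: [2.235, 2.206, 0.001]
wrist_force: [-0.1, -0.4, 0.2]
grip_width: 0.0912
finger_force: 0.0
[316.98270608 255.75735225]
t 15.6 tcp [ 0.4144 -0.1002  0.143 ] w 0.0911 F [ 0.1  0.3 -0.2] j6 -0.37
travel [ -2.8  -1.5 111. ]
yawline -0.7 turn -0.7
```

View pics/w4.png

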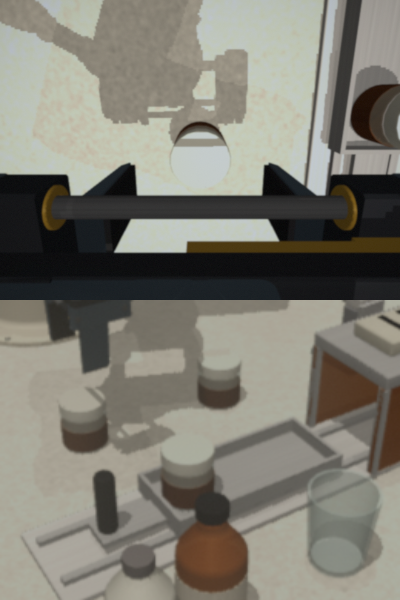

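Jar3 stands upright in the carriage and jar2's lid is at wrist (320,256), about as predicted. Pick it up.

```bash
python3 -m crank '[{"grip":1,"travel":[-3,0,25],"turn":0},{"grip":1,"travel":[-3,0,60],"turn":0},{"grip":1,"travel":[-3,0,95],"turn":0},{"grip":1,"travel":[-3,0,111],"turn":0},{"grip":1,"travel":[-3,0,111],"turn":0},{"grip":0.4,"travel":[-3,0,111],"turn":0},{"grip":0.4,"travel":[-3,0,111],"turn":0},{"grip":0.4,"travel":[-3,0,111],"turn":0},{"grip":0.4,"travel":[-3,0,111],"turn":0},{"grip":0.4,"travel":[-3,0,111],"turn":0}]' 20
python3 -m crank '[{"grip":0.4,"travel":[0,0,-20],"turn":0},{"grip":0.4,"travel":[0,0,-60],"turn":0},{"grip":0.4,"travel":[0,0,-100],"turn":0},{"grip":0.4,"travel":[0,0,-110],"turn":0},{"grip":0.4,"travel":[0,0,-110],"turn":0}]'
python3 - <<'E'
from h import *
go([.6145,.013,.142],-.8)
E
```

```text
time_s: 16.6
position: [0.4136, -0.1032, 0.0326]
eef_rot: [2.234, 2.206, 0.001]
wrist_force: [0.5, 0.7, 11.0]
grip_width: 0.0614
finger_force: 20.0
time_s: 17.1
position: [0.4136, -0.1033, 0.1432]
eef_rot: [2.233, 2.205, 0.002]
wrist_force: [-0.9, 0.2, -1.7]
grip_width: 0.0616
finger_force: 20.0
t 17.1 tcp [ 0.4136 -0.1033  0.1432] w 0.0616 F [-0.9  0.2 -1.7] j6 -0.37
travel [118.8 199.4   1.7]
yawline -0.7 turn 0.1
```

```bash
python3 -m crank '[{"grip":0.4,"travel":[20,15,-6],"turn":0},{"grip":0.4,"travel":[50,40,-10],"turn":0},{"grip":0.4,"travel":[80,70,-10],"turn":0},{"grip":0.4,"travel":[105,105,-10],"turn":0},{"grip":0.4,"travel":[119,145,-10],"turn":0},{"grip":0.4,"travel":[119,180,-10],"turn":0},{"grip":0.4,"travel":[119,194,-10],"turn":0},{"grip":0.4,"travel":[119,200,-10],"turn":0},{"grip":0.4,"travel":[119,200,-10],"turn":0},{"grip":0.4,"travel":[119,200,-10],"turn":0}]'
python3 - <<'E'
from h import *
go([.6145,.013,.0615],-.8)
E
```

```text
time_s: 18.1
position: [0.613, 0.0134, 0.151]
eef_rot: [-2.235, -2.206, 0.002]
wrist_force: [-0.6, 0.2, -1.4]
grip_width: 0.0614
finger_force: 20.0
t 18.1 tcp [0.613  0.0134 0.151 ] w 0.0614 F [-0.6  0.2 -1.4] j6 -0.06
travel [-0.4  1.7 89.5]
yawline -0.8 turn 0.0
```

```bash
python3 -m crank '[{"grip":0.4,"travel":[0,1,25],"turn":0},{"grip":0.4,"travel":[0,1,55],"turn":0},{"grip":0.4,"travel":[0,1,75],"turn":0},{"grip":0.4,"travel":[0,1,84],"turn":0},{"grip":0.4,"travel":[0,1,89],"turn":0},{"grip":0.4,"travel":[0,1,89],"turn":0},{"grip":0.4,"travel":[0,1,89],"turn":0},{"grip":0.85,"travel":[0,1,89],"turn":0},{"grip":0.85,"travel":[0,1,89],"turn":0},{"grip":0.85,"travel":[0,1,89],"turn":0}]'
python3 -m crank '[{"grip":0.9,"travel":[0,0,-15],"turn":0},{"grip":1,"travel":[0,0,-50],"turn":0},{"grip":1,"travel":[0,0,-80],"turn":0},{"grip":1,"travel":[30,-50,-80],"turn":0},{"grip":1,"travel":[60,-100,-80],"turn":0},{"grip":1,"travel":[85,-150,-80],"turn":0},{"grip":1,"travel":[98,-185,-80],"turn":0},{"grip":1,"travel":[98,-192,-80],"turn":0},{"grip":1,"travel":[98,-192,-80],"turn":0},{"grip":1,"travel":[98,-192,-80],"turn":0}]'
python3 - <<'E'
from h import *
c=snap("wrist");X=np.array([.4213,.109,.072]);print(w2p(c,X)); a=c["frame"][:,:,::-1]
b=snap("scene")["frame"][:,:,::-1][180:380,200:460]
cv2.imwrite("pics/w5.png",np.vstack([cv2.resize(a,(400,300)),cv2.resize(b,(400,300))]))
go([.4213,.109,.032],0)
E
```

```text
time_s: 19.1
position: [0.6156, 0.0134, 0.0634]
eef_rot: [2.235, 2.207, 0.001]
wrist_force: [-0.4, 0.2, -0.1]
grip_width: 0.0774
finger_force: 0.0
time_s: 20.1
position: [0.4257, 0.114, 0.1434]
eef_rot: [2.235, 2.207, 0.002]
wrist_force: [0.7, 1.3, 0.5]
grip_width: 0.0914
finger_force: 0.0
[311.96141742 259.32560745]
t 20.2 tcp [0.4262 0.1137 0.1431] w 0.0913 F [-0.3 -0.1  0.1] j6 0.14
travel [ -4.7  -5.  111.1]
yawline -0.8 turn -0.8
```

View pics/w5.png

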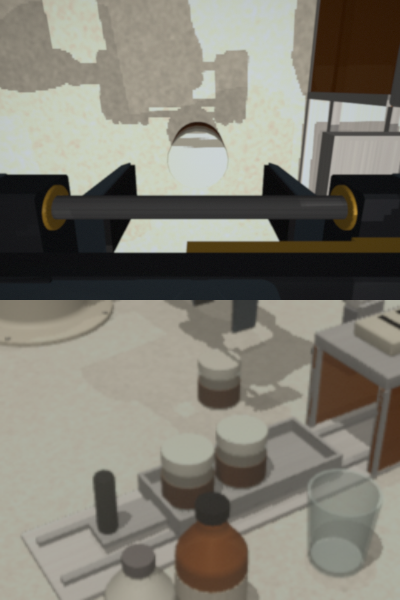

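Two jars stand in the carriage. Jar1's lid is at about (316,256), some 2 mm off prediction, so I correct for that and pick it up.

```bash
python3 -m crank '[{"grip":1,"travel":[-3,-3,25],"turn":0},{"grip":1,"travel":[-3,-3,60],"turn":0},{"grip":1,"travel":[-3,-3,95],"turn":0},{"grip":1,"travel":[-3,-3,111],"turn":0},{"grip":1,"travel":[-3,-3,111],"turn":0},{"grip":0.4,"travel":[-3,-3,111],"turn":0},{"grip":0.4,"travel":[-3,-3,111],"turn":0},{"grip":0.4,"travel":[-3,-3,111],"turn":0},{"grip":0.4,"travel":[-3,-3,111],"turn":0},{"grip":0.4,"travel":[-3,-3,111],"turn":0}]' 20
python3 -m crank '[{"grip":0.4,"travel":[0,0,-20],"turn":0},{"grip":0.4,"travel":[0,0,-60],"turn":0},{"grip":0.4,"travel":[0,0,-100],"turn":0},{"grip":0.4,"travel":[0,0,-120],"turn":0},{"grip":0.4,"travel":[0,0,-120],"turn":0}]'
python3 - <<'E'
from h import *
go([.6155,.086,.152],-.8)
E
```

```text
time_s: 21.2
position: [0.4224, 0.111, 0.0326]
eef_rot: [2.235, 2.206, 0.002]
wrist_force: [-0.0, -0.8, 9.7]
grip_width: 0.0616
finger_force: 20.0
time_s: 21.7
position: [0.423, 0.1112, 0.1546]
eef_rot: [2.233, 2.205, 0.007]
wrist_force: [0.1, -0.2, -1.3]
grip_width: 0.0621
finger_force: 20.0
t 21.7 tcp [0.423  0.1112 0.1546] w 0.0621 F [ 0.1 -0.2 -1.3] j6 0.13
travel [-22.7 192.8   3.6]
yawline -0.7 turn 0.1
```

```bash
python3 -m crank '[{"grip":0.4,"travel":[-10,15,0],"turn":0},{"grip":0.4,"travel":[-23,45,0],"turn":0},{"grip":0.4,"travel":[-23,85,0],"turn":0},{"grip":0.4,"travel":[-23,125,0],"turn":0},{"grip":0.4,"travel":[-23,160,0],"turn":0},{"grip":0.4,"travel":[-23,183,0],"turn":0},{"grip":0.4,"travel":[-23,193,0],"turn":0},{"grip":0.4,"travel":[-23,193,0],"turn":0},{"grip":0.4,"travel":[-23,193,0],"turn":0}]'
python3 - <<'E'
from h import *
go([.6155,.086,.0615],-.8)
E
```

```text
time_s: 22.6
position: [0.613, 0.0853, 0.151]
eef_rot: [-2.235, -2.206, 0.002]
wrist_force: [-0.1, -0.5, -1.9]
grip_width: 0.062
finger_force: 20.0
t 22.6 tcp [0.613  0.0853 0.151 ] w 0.062 F [-0.1 -0.5 -1.9] j6 0.05
travel [ 0.8  2.7 89.5]
yawline -0.7 turn 0.1
```

```bash
python3 -m crank '[{"grip":0.4,"travel":[1,1,25],"turn":0},{"grip":0.4,"travel":[1,1,55],"turn":0},{"grip":0.4,"travel":[1,1,75],"turn":0},{"grip":0.4,"travel":[1,1,84],"turn":0},{"grip":0.4,"travel":[1,1,89],"turn":0},{"grip":0.4,"travel":[1,1,89],"turn":0},{"grip":0.4,"travel":[1,1,89],"turn":0},{"grip":0.85,"travel":[1,1,89],"turn":0},{"grip":0.85,"travel":[1,1,89],"turn":0},{"grip":0.85,"travel":[1,1,89],"turn":0}]'
python3 -m crank '[{"grip":0.9,"travel":[0,0,-15],"turn":0},{"grip":1,"travel":[0,0,-50],"turn":0},{"grip":1,"travel":[0,0,-90],"turn":0},{"grip":1,"travel":[-45,0,-90],"turn":0},{"grip":0,"travel":[-95,0,-90],"turn":0},{"grip":0,"travel":[-145,0,-90],"turn":0},{"grip":0,"travel":[-195,0,-90],"turn":0},{"grip":0,"travel":[-245,0,-90],"turn":0},{"grip":0,"travel":[-295,0,-90],"turn":0},{"grip":0,"travel":[-325,0,-90],"turn":0},{"grip":0,"travel":[-325,0,-90],"turn":0},{"grip":0,"travel":[-325,0,-90],"turn":0}]'
python3 - <<'E'
from h import *
b=snap("scene")["frame"][:,:,::-1][180:380,200:460]
a=snap("top")["frame"][:,:,::-1][130:310,230:530]
cv2.imwrite("pics/w6.png",np.vstack([cv2.resize(a,(500,300)),cv2.resize(b,(500,300))]))
go([.6155,-.24,.085],0)
E
```

```text
time_s: 23.6
position: [0.6155, 0.0865, 0.0634]
eef_rot: [2.235, 2.207, 0.001]
wrist_force: [-0.4, 0.6, 0.4]
grip_width: 0.0772
finger_force: 0.0
time_s: 24.8
position: [0.6109, -0.2387, 0.1528]
eef_rot: [-2.237, -2.205, -0.0]
wrist_force: [0.5, 0.5, -0.6]
grip_width: 0.03
finger_force: 0.0
t 24.9 tcp [ 0.611  -0.2373  0.1529] w 0.0221 F [ 0.7 -0.2 -0.4] j6 -0.45
travel [-2.6  4.5 67.9]
yawline -0.7 turn -0.7
```

View pics/w6.png

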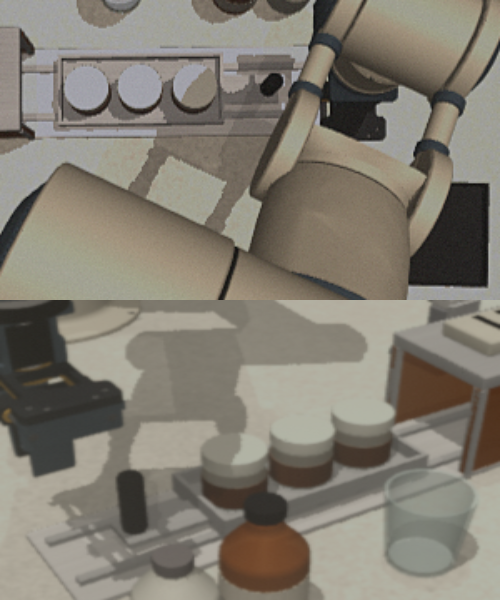

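All three jars stand in a row in the carriage. Next I lower behind the post and push gently.

```bash
python3 -m crank '[{"grip":0,"travel":[-3,2,34],"turn":0},{"grip":0,"travel":[-3,2,68],"turn":0},{"grip":0,"travel":[0,2,70],"turn":0},{"grip":0,"travel":[15,2,70],"turn":0},{"grip":0,"travel":[28,2,70],"turn":0},{"grip":0,"travel":[38,2,70],"turn":0},{"grip":0,"travel":[43,2,70],"turn":0},{"grip":0,"travel":[48,2,70],"turn":0},{"grip":0,"travel":[54,2,70],"turn":0},{"grip":0,"travel":[61,2,70],"turn":0},{"grip":0,"travel":[69,2,70],"turn":0},{"grip":0,"travel":[78,2,70],"turn":0}]'
python3 -m crank '[{"grip":0,"travel":[10,0,0],"turn":0},{"grip":0,"travel":[20,0,0],"turn":0},{"grip":0,"travel":[30,0,0],"turn":0},{"grip":0,"travel":[40,0,0],"turn":0},{"grip":0,"travel":[50,0,0],"turn":0},{"grip":0,"travel":[60,0,0],"turn":0},{"grip":0,"travel":[70,0,0],"turn":0},{"grip":0,"travel":[80,0,0],"turn":0},{"grip":0,"travel":[89,0,0],"turn":0},{"grip":0,"travel":[96,0,0],"turn":0},{"grip":0,"travel":[100,0,0],"turn":0},{"grip":0,"travel":[100,0,0],"turn":0}]'
python3 - <<'E'
from h import *
go([.616,.06,.085],-.8)
a=snap("top")["frame"][:,:,::-1][130:310,130:430]
b=snap("scene")["frame"][:,:,::-1][160:400,220:620]
cv2.imwrite("pics/w7.png",np.vstack([cv2.resize(a,(500,300)),cv2.resize(b,(500,300))]))
E
```

```text
time_s: 26.1
position: [0.6142, -0.1601, 0.0829]
eef_rot: [2.236, 2.207, 0.0]
wrist_force: [2.1, -2.4, 1.2]
grip_width: 0.0004
finger_force: 1.2
time_s: 27.3
position: [0.615, -0.0599, 0.0828]
eef_rot: [-2.235, -2.207, 0.0]
wrist_force: [-0.7, 0.7, 0.4]
grip_width: 0.0005
finger_force: 0.0
t 27.3 tcp [ 0.615  -0.0599  0.0828] w 0.0005 F [-0.7  0.7  0.4] j6 -0.18
travel [119.9  -0.5  -2.2]
yawline -0.7 turn 0.1
```

View pics/w7.png

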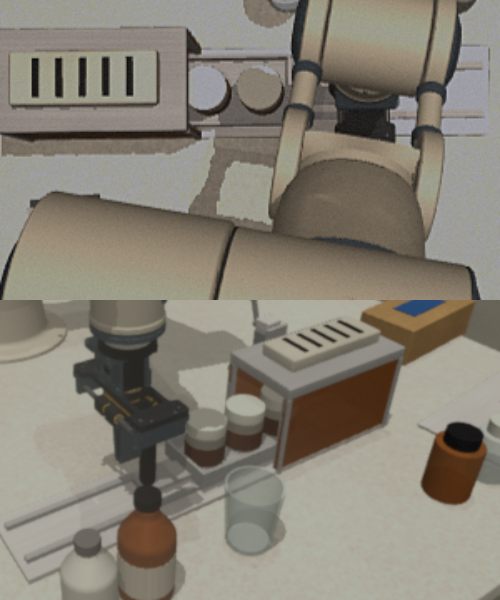

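Jars are entering the hood upright. Keep pushing.

```bash
python3 -m crank '[{"grip":0,"travel":[6,0,0],"turn":0},{"grip":0,"travel":[15,0,0],"turn":0},{"grip":0,"travel":[25,0,0],"turn":0},{"grip":0,"travel":[35,0,0],"turn":0},{"grip":0,"travel":[45,0,0],"turn":0},{"grip":0,"travel":[55,0,0],"turn":0},{"grip":0,"travel":[65,0,0],"turn":0},{"grip":0,"travel":[75,0,0],"turn":0},{"grip":0,"travel":[85,0,0],"turn":0},{"grip":0,"travel":[95,0,0],"turn":0},{"grip":0,"travel":[103,0,0],"turn":0},{"grip":0,"travel":[108,0,0],"turn":0}]'
python3 -m crank '[{"grip":0,"travel":[6,0,0],"turn":0},{"grip":0,"travel":[12,0,0],"turn":0},{"grip":0,"travel":[17,0,0],"turn":0},{"grip":0,"travel":[21,0,0],"turn":0},{"grip":0,"travel":[24,0,0],"turn":0},{"grip":0,"travel":[24,0,0],"turn":0}]'
python3 -m crank '[{"grip":0,"travel":[3,0,0],"turn":0},{"grip":0,"travel":[6,0,0],"turn":0},{"grip":0,"travel":[6,0,0],"turn":0}]'
```

```text
time_s: 28.6
position: [0.6168, 0.0483, 0.0829]
eef_rot: [-2.235, -2.207, -0.0]
wrist_force: [-0.6, -1.8, 0.5]
grip_width: 0.0001
finger_force: 1.0
time_s: 29.2
position: [0.617, 0.0692, 0.083]
eef_rot: [2.234, 2.206, -0.004]
wrist_force: [-1.5, -22.5, 2.0]
grip_width: 0.0002
finger_force: 11.3
time_s: 29.5
position: [0.6172, 0.0699, 0.0832]
eef_rot: [2.231, 2.202, -0.013]
wrist_force: [-3.6, -66.7, 6.5]
grip_width: 0.0006
finger_force: 33.6
```

The carriage is against its stop: TCP halted at y=0.070 and the force rose. Back off and head to the switch, then verify by camera.

```bash
python3 -m crank '[{"grip":0,"travel":[-10,0,0],"turn":0},{"grip":0,"travel":[-25,0,0],"turn":0},{"grip":0,"travel":[-45,0,-20],"turn":0},{"grip":0,"travel":[-45,0,-70],"turn":0},{"grip":0,"travel":[-45,0,-120],"turn":0},{"grip":0,"travel":[-45,0,-140],"turn":0},{"grip":0,"travel":[-45,0,-140],"turn":0}]'
python3 -m crank '[{"grip":0,"travel":[20,-40,0],"turn":0},{"grip":0,"travel":[50,-75,0],"turn":0},{"grip":0,"travel":[85,-110,0],"turn":0},{"grip":0,"travel":[125,-140,0],"turn":0},{"grip":0,"travel":[160,-170,0],"turn":0},{"grip":0,"travel":[200,-200,0],"turn":0},{"grip":0,"travel":[230,-218,0],"turn":0},{"grip":0,"travel":[235,-218,0],"turn":0},{"grip":0,"travel":[235,-218,0],"turn":0},{"grip":0,"travel":[235,-218,0],"turn":0}]'
python3 - <<'E'
from h import *
go([.397,.275,.148],3.5)
a=snap("top")["frame"][:,:,::-1][130:310,130:530]
b=snap("scene")["frame"][:,:,::-1][160:400,220:620]
cv2.imwrite("pics/w8.png",np.vstack([cv2.resize(a,(600,270)),cv2.resize(b,(550,330))[:, :].copy() if 0 else cv2.copyMakeBorder(cv2.resize(b,(550,330)),0,0,0,50,0)]))
E
```

```text
time_s: 30.2
position: [0.6184, 0.0323, 0.2267]
eef_rot: [2.233, 2.204, 0.007]
wrist_force: [0.7, 0.6, -0.6]
grip_width: 0.0005
finger_force: 0.0
time_s: 31.2
position: [0.4019, 0.2696, 0.2224]
eef_rot: [-2.236, -2.207, 0.001]
wrist_force: [0.0, 0.0, -0.6]
grip_width: 0.0005
finger_force: 0.0
t 31.2 tcp [0.4019 0.2696 0.2224] w 0.0005 F [ 0.   0.  -0.6] j6 0.48
travel [ 5.4 -5.  74.4]
yawline -0.8 turn -4.3
```

View pics/w8.png

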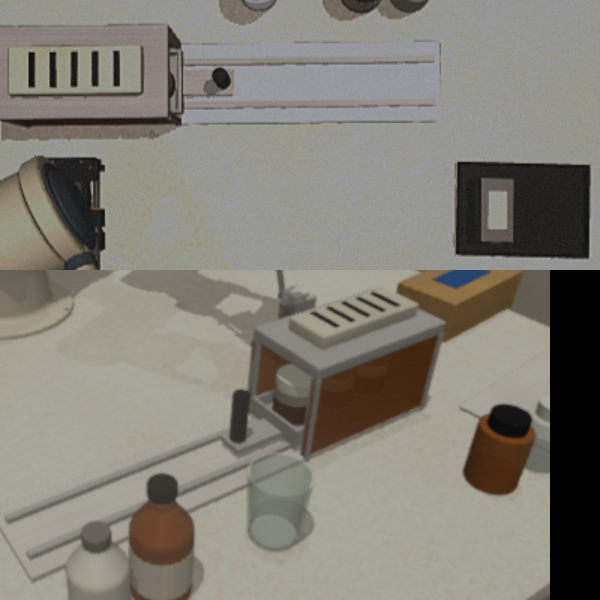

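The carriage is home with the jars upright inside and the post outside the mouth, and the box lies flat, label up, in the tray. Trip the switch once more.

```bash
python3 -m crank '[{"grip":0,"travel":[0,-4,37],"turn":0},{"grip":0,"travel":[0,-4,74],"turn":0},{"grip":0,"travel":[15,-4,74],"turn":0},{"grip":0,"travel":[30,-4,74],"turn":0},{"grip":0,"travel":[42,-4,74],"turn":0},{"grip":0,"travel":[52,-5,74],"turn":0},{"grip":0,"travel":[62,-6,74],"turn":0},{"grip":0,"travel":[72,-7,74],"turn":0},{"grip":0,"travel":[82,-8,74],"turn":0},{"grip":0,"travel":[90,-9,74],"turn":0},{"grip":0,"travel":[95,-9,74],"turn":0},{"grip":0,"travel":[95,-9,74],"turn":0}]'
python3 - <<'E'
from h import *
go([.3975,.364,.148])
c=snap("scene","s9"); cv2.imwrite("pics/s9.png",cv2.resize(c["frame"][110:230,380:500,::-1],None,fx=3.3,fy=3.3))
E
python3 -m crank '[{"grip":0,"travel":[0,0,0],"turn":0},{"grip":0,"travel":[-15,0,0],"turn":0},{"grip":0,"travel":[-35,0,0],"turn":0},{"grip":0,"travel":[-55,0,0],"turn":0},{"grip":0,"travel":[-75,0,0],"turn":0},{"grip":0,"travel":[-100,0,0],"turn":0},{"grip":0,"travel":[-100,0,-40],"turn":0},{"grip":0,"travel":[-100,0,-80],"turn":0},{"grip":0,"travel":[-100,0,-80],"turn":0},{"grip":0,"travel":[-100,0,-80],"turn":0}]'
python3 - <<'E'
from h import *
a=cv2.imread("pics/s9.png");b=cv2.resize(snap("scene")["frame"][110:230,380:500,::-1],(396,396))
cv2.imwrite("pics/s10.png",np.hstack([a,b]))
print(p2w(snap("top"),277.3,180.7,.108))
E
```

```text
time_s: 32.5
position: [0.3933, 0.3655, 0.1485]
eef_rot: [-2.235, -2.208, 0.002]
wrist_force: [0.2, -4.6, -0.6]
grip_width: 0.0002
finger_force: 2.5
t 32.5 tcp [0.3933 0.3655 0.1485] w 0.0002 F [ 0.2 -4.6 -0.6] j6 0.65
travel [-1.4  4.2  0.5]
yawline -0.7 turn None
time_s: 33.55
position: [0.3929, 0.2651, 0.2297]
eef_rot: [2.236, 2.206, 0.004]
wrist_force: [-0.1, -0.9, -0.7]
grip_width: 0.0007
finger_force: 0.0
[0.61679278 0.09495783 0.108     ]
```

View pics/s10.png

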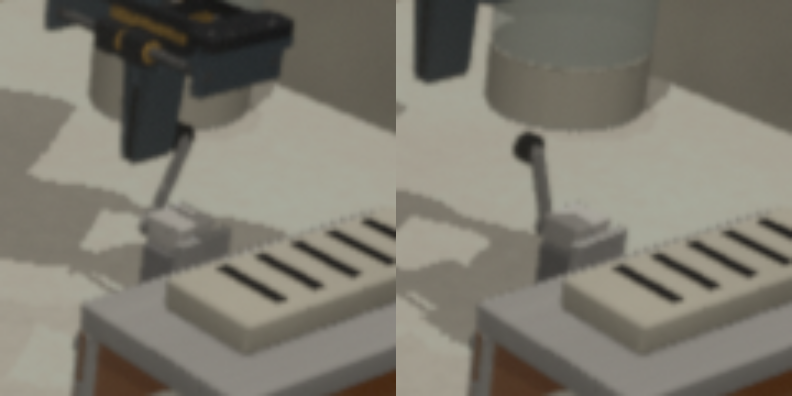

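The lever went well past the click, roller at about (183,132) in the crop, and has sprung back. The post is at y≈0.095, which is home. Handing in.

```bash
python3 -c "
from cell import job;print(job.close_job())"
```

```text
the job is handed in; nothing more can be done
None
```

The job is handed in, with no verdict returned: the switch was tripped and sprang back before and after, all three jars stand upright in the carriage, which is home under the hood, and the one slide box lies flat, label up, in the tray (pushing the carriage onto its stop briefly read 67 N at the wrist, against the 120 N limit).

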